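# Reach a vial out from under the low shelf

### The arm

A 6-joint arm with a two-finger parallel gripper is mounted at the origin on the work surface. World frame = base frame: x ahead of the robot, y to its left, z up, the work surface at z = 0. Lengths are in mm, angles in degrees, forces in N, time in s.
With the tool pointing down it reaches from about 300 to 850 mm from the base axis. Payload 4.2 kg.
Tool frame: the origin (TCP) lies on the centre line of the jaws, within the pads' length; the fingertips stand env.nose_length ahead of it and the grasp point (between the pads) lies 2 mm behind it (env.nose_length is the distance from the TCP to the fingertips, in mm); z points along the fingers, y is the direction in which the jaws open and shut (so a half turn about z gives the same grasp; the last joint's range is limited). The gripper opens to 91 mm and grips with 3 to 60 N. Pads are 32 mm wide; open, the fingers measure 118 mm over their backs; the gripper's body (76 mm by 178 mm) begins 60 mm behind the grasp point.
Start: joints at [70.875, 18.312, 89.639, -0, 72.044, -1.146], TCP at [177.49, 546.936, 230.976] pointing down, gripper open.
Joint ranges: [-177.97, 177.97], [-48.28, 115.42], [12.27, 149.76], [-77.06, 257.06], [2.81, 150.46], [-146.56, 146.56]. Speed limits (degrees/s): [147.25, 147.25, 180, 180, 180, 180].

### API

Orientations are given as [roll, pitch, yaw] about the fixed x, y, z axes, in that order (R = Rz(yaw) Ry(pitch) Rx(roll)).
In Python, from workcell import env gives the robot as it stands. The module is installed in compiled form; this text tells all that it offers.
- The arm moves only by the tool jog_arm, never from a script. Its argument "deltas" is a list that holds one entry, the list of rows, each a list of 5 numbers: the shift along the tool's x, y, z in m, then the turn about the tool's z in degrees, then the finger opening in m, from 0 to 0.0912. A call has 1 to 20 rows; each row is the pose to reach, as a shift and turn from the pose commanded when the call began, along the tool's axes at that moment; what a row does not reach only later rows make up. A row lasts 1/12 s, in which the tool goes at most 41.7 mm and 7.16 degrees, less where a joint would pass 70% of its speed; a pose out of reach is approached as far as the arm can. A call with a gripper value outside its range is refused whole. The fingers move at their own pace and stop on an object; "grip_force" is the grip in N (left out, the last holds). Time passes only in rows, so rows that repeat a pose let the fingers close. It gives the time, the measured TCP pose, the force and the opening at its end, in the units of the state.
- env.state(): the state, without advancing time (a new reading comes with each control period).
- env.grab_frame(name): name is "side" or "top"; returns the picture (480x640x3 uint8, red, green, blue); there is no depth.
- env.camera_params(name): a dict with "fx", "fy", "cx", "cy" (pixels), "k1" (the pictures are not rectified: a ray, as slopes to the right and down, at radius r is drawn at 1 + k1 r^2 times it, then the intrinsics apply), "xyz" and "orientation" of the camera in the world. Camera axes: x right, y down, z forward; pixel columns grow to the right and rows downward; lengths in mm; the calibration is good to about 2 mm. A picture is of the moment at which its call begins. camera_params takes no time and is no camera call.
- env.job_done(): hands the job in, once; it reports no verdict.
Trained networks look in the newest picture that a camera, given by its name, has taken for a name from the list of things; names that differ only in an ending like _2 or _b are one class to them, and where a whole thing is asked for, a point or a joint stands for the part that bears it (a point fixed in the world has none). Each returns a list of dicts, best first, with "conf" (0 to 1); they miss things now and then, are a little off and sometimes report something else, mostly with a low value. They report only what shows in the picture. A call takes as long as a camera call. They do not tell look-alikes from the thing itself.
- env.look_for(camera, label): "xyz" ([x, y, z] in mm, in world coordinates, good to about 4 mm: the middle of the surface that is visible of it).
The state is a dict: "time_s": time; "qpos": joint angles; "qvel": joint speeds; "effort": joint torques, N m; "ee_pos": TCP position; "ee_rot": TCP orientation; "force": force on the tool from outside, world axes, zero at the start; "torque": the same for the moment, N m; "gripper_width": finger opening in mm.
Only numpy, scipy, OpenCV 4.12 (cv2) and the standard library are available. Lean on these libraries where they do the work, as an engineer would, in place of code of your own. Each camera call takes 0.05 s, during which the arm holds its last target.

### The job

A glass vial has been left standing far back under the low clear shelf: with the reacher, and never with the gripper itself, squeeze the trigger so that its jaws hold the vial while it is still under the shelf, tightly enough to carry but gently enough not to crush the glass, draw it out upright and set it down gently, standing, in the blue tray. Then stand the reacher back on its foot on the open counter, clear of the trays, and let go; do not press hard on the shelf or disturb the other things.

Things in the scene. Friction and masses are not known exactly. Their poses are not given: they have to be found in the camera images.
- reacher: Hand reacher, 280 g in all, standing on a grey foot 80 long (x -42 to +38), 46 wide, 30 high. Origin: centre of the underside, below the handle; x runs along the shaft to the jaws, z up. Shaft 14 mm thick, axis at z = 22 mm, ending in a black head 40 mm wide at x = 201 mm; two jaws go on from there to x = 280 mm. Centre of mass within 30 mm ahead of the handle.
- handle (a point): Reacher's x = 0, y = 0, z = 85 mm, a point to grip at, from above. Behind it the fixed black plate (back face x = -27 mm, 34 wide, top z = 117), before it the orange trigger plate (30 wide, z 38 to 110, front face x = +27 to +35 at rest). Fingers close along the shaft over both (54 to 62 mm); squeezing works the trigger and shifts the reacher forward in the hand by half the squeeze.
- trigger_guide (a point): Fixed point of the reacher (x = 16, y = 0, z = 31 mm) over which the trigger slides back, up to 22 mm. Its spring resists with 7 N from the first, 9 N at 10.5 mm, where the pads meet a 26 mm wide thing; a grip under 7 N holds the handle with the jaws open. A screw sets the trigger's front face up to 8 mm forward, different each time, not measured: feel for the bite.
- jaw_centre (a point): Point midway between the jaw pads, 262 mm ahead of the reacher's origin, 18 mm above its underside. Axes as the reacher's.
- jaw_left: Jaw on the reacher's +y side, origin at its hinge 195 mm ahead of the reacher's origin; black arm, upright rubber pad 34 mm long, 5 to 31 mm above the reacher's underside. Open, the pads are 48 mm apart, the jaws 75 mm wide outside; both close evenly. The linkage is stiff: once they bite, 0.2 mm more trigger can add 1 N or more at each jaw, so squeeze by force.
- jaw_right: The same on the -y side. Each newton at both jaws takes about 2 N more at the trigger: a grip of 13 to 20 N holds the vial well, above 27 N crushes it.
- vial: Amber glass vial with red cap, about 35 g (25 to 50), 26 mm across, 46 mm tall, standing under the shelf. Origin: centre of its underside. Fragile: each jaw may press it with at most 9 N, and it must not strike the tray or shelf with more than 9 N.
- shelf: Low clear shelf fixed on the counter. Origin: on the counter below its centre; z up. 168 mm wide (x), 240 mm deep (y), top side 71 mm above the counter. Below it is a gap 66 mm high and 160 mm wide, open only on the -y side (to the robot's right); clear side walls 4 mm thick, a white back wall at y = +116 mm. The gap's floor is the counter itself. Press it with less than 15 N.
- shelf_mouth (a point): Middle of the gap's open edge, at counter height: the shelf's y = -120 mm. Axes as the shelf's.
- blue_tray: Blue tray fixed on the counter, where the vial must go. Origin: centre of its underside. 110 x 110 mm outside, walls 4 mm thick, rim 14 mm high, floor 4 mm above the counter.
- white_tray: White tray of the same size, fixed, not to be used.
- shelf_bottle: Bystander: small bottle, 38 mm across, 75 mm tall, standing on top of the shelf. Origin: centre of its underside.
- shelf_jar: Bystander: orange jar, 44 mm across, 50 mm tall, standing on top of the shelf. Origin: centre of its underside.
- carton: Bystander: white carton 60 x 100 x 45 mm on the counter. Origin: centre of its underside.
- pill_jar: Bystander: white jar with a green band, 52 mm across, 85 mm tall, on the counter. Origin: centre of its underside.
- dose_cup: Bystander: small yellow cup, 48 mm across, 50 mm tall, on the counter. Origin: centre of its underside.
- spray: Bystander: white bottle with blue cap, 48 mm across, 140 mm tall, on the counter. Origin: centre of its underside.
Not all that is in view belongs to the job. There is more than one size of the blue_tray; the job needs the smallest.

How it is judged (in metres and radians):
On the way, in this order (a step that is already met when the one before it is completed fails the run):
1. both jaws hold the vial, pressing it with more than 1 N each, while it is still under the shelf (20 mm or more inside the mouth) (contact force between each of jaw_left, jaw_right and vial above 1 N and y of vial in the frame of shelf_mouth above 0.02 m), for 0.3 s.
2. the jaws, still pressing the vial with more than 0.5 N each, have it out of the gap, 15 mm or more before the mouth (contact force between each of jaw_left, jaw_right and vial above 0.5 N and y of vial in the frame of shelf_mouth below -0.015 m), for 0.2 s.
At the end, for the whole second after the job is handed in: The vial stands upright (within 0.1 rad), at rest, on the floor of the blue tray, within 42 mm of its centre along each side, untouched by the reacher; the reacher stands on its foot on the counter (below 4 mm, within 0.06 rad of upright), at rest, touching neither tray (x of vial in the frame of blue_tray between -0.042 and 0.042 m and y of vial in the frame of blue_tray between -0.042 and 0.042 m and z of vial in the frame of blue_tray below 0.008 m and angle between vial's own z axis and vertical below 0.1 rad and linear speed of each of vial, reacher below 0.02 m/s and contact force between vial and reacher below 0.05 N and height (world z) of reacher below 0.004 m and angle between reacher's own z axis and vertical below 0.06 rad and contact force between reacher and blue_tray below 0.05 N and contact force between reacher and white_tray below 0.05 N).
It fails at once if the glass breaks: a jaw, a tray or the shelf presses or strikes the vial with more than 9 N (contact force between any of jaw_left, jaw_right and vial above 9 N or contact force between vial and blue_tray above 9 N or contact force between vial and white_tray above 9 N or contact force between vial and shelf above 9 N).
It fails at once if the vial is tipped by more than 0.5 rad (angle between vial's own z axis and vertical above 0.5 rad).
It fails at once if the gripper or arm touches the vial itself (contact force between any of the fingers, the arm and vial above 0.3 N).
It fails at once if the shelf is pressed with more than 15 N (contact force between any of reacher, the fingers, the arm and shelf above 15 N).
It fails at once if a bystander is moved by more than 20 mm (distance of any of shelf_bottle, shelf_jar, carton, pill_jar, dose_cup, spray from where it was at the start of the episode above 0.02 m).
It also fails if it takes over 58 s, if anything falls off the work surface, if the arm or the gripper's body presses on something with over 40 N, if the wrist force passes 120 N, or if a joint passes its speed limit or range.

## Working session

There is one attempt and no reset: what is moved stays moved. The work goes in short steps, Python scripts to look and compute and a tool call to move; the robot and the scene stay as the last step left them, time stands still between calls to the robot, and variables do not carry over. Pictures are saved under pics/ and viewed, and the job is handed in when it is done.

Besides the shell and the picture viewer there is one more tool, called after ">>>" as a command line: name --argument value ..., lists and objects as JSON in quotes. jog_arm: Moves the arm, as the interface text tells. Its arguments: {"type":"object","properties":{"deltas":{"type":"array"},"grip_force":{"type":"number"}},"required":["deltas"]}

```bash
ls; mkdir -p pics; python3 - <<'E'
from workcell import env
import cv2
print(env.state()); print(env.nose_length)
for n in ("side","top"):
    im=env.grab_frame(n); cv2.imwrite(f"pics/{n}0.png",im[:,:,::-1]); print(n,env.camera_params(n))
E
```

```text
pics
{'time_s': 0.0, 'qpos': array([ 7.08743819e+01,  1.83515217e+01,  8.97086021e+01,  2.06692626e-04,
        7.20439497e+01, -1.14542890e+00]), 'qvel': array([-0.01195654,  0.06902466, -0.02839883, -0.00543052,  0.08223393,
       -0.04009945]), 'effort': array([-7.27859588e-04, -4.12471819e+01, -2.31971955e+01,  7.28625432e-02,
        4.57001023e-02, -1.29294499e-04]), 'ee_pos': array([177.3270379 , 546.4531829 , 230.10658185]), 'ee_rot': array([-1.79895951e+02, -2.27691560e-03,  1.62019745e+02]), 'force': array([-0.09093385, -0.34059399, -0.54660922]), 'torque': array([-0.05093627,  0.02861311, -0.00456934]), 'gripper_width': 91.18652578024734}
17.0
side {'fx': 597.2964063201998, 'fy': 597.2964063201998, 'cx': 315.5916625169734, 'cy': 241.28934139648808, 'k1': -0.06007388370561007, 'xyz': array([ 197.03866095, 1233.4015662 , 1185.88916835]), 'orientation': array([-130.77825602,    1.17096834, -166.7249843 ])}
top {'fx': 539.3961322656535, 'fy': 539.3961322656535, 'cx': 325.0956275886348, 'cy': 232.90659325652888, 'k1': -0.1335340389779283, 'xyz': array([ 286.08303345,  -26.49888515, 1390.70754291]), 'orientation': array([-169.21026835,    0.29318374,  -88.39853037])}
```

View pics/side0.png

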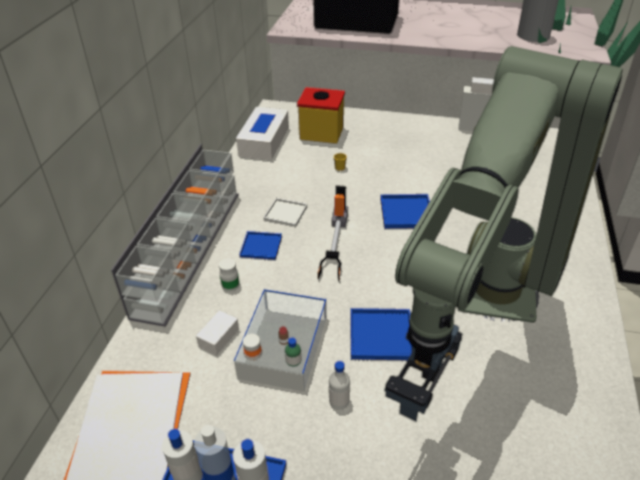

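View pics/top0.png

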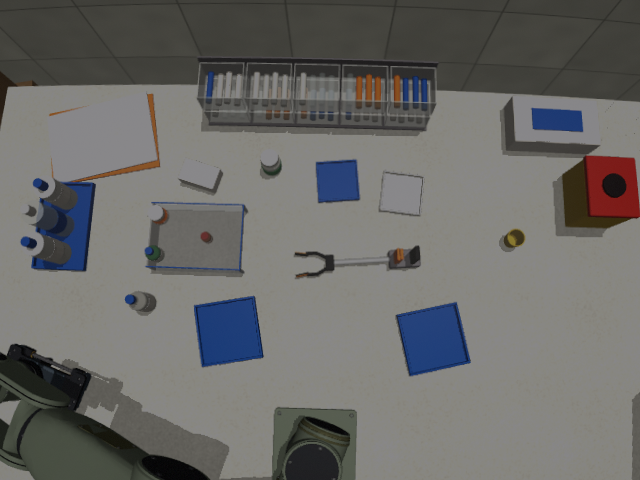

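The top view shows the shelf at about (197,237) with its mouth facing right and the vial at (206,237). The reacher lies from (300,262) to (418,257) with its jaws to the left. The smallest blue tray is at (338,181).

```bash
cat > h.py <<'E'
import numpy as np,cv2
from scipy.spatial.transform import Rotation as R
from workcell import env
def cam(n):
    p=env.camera_params(n); K=np.array([[p['fx'],0,p['cx']],[0,p['fy'],p['cy']],[0,0,1]]); D=np.array([p['k1'],0,0,0.])
    return K,D,R.from_euler('xyz',p['orientation'],degrees=True).as_matrix(),np.array(p['xyz'])
def pt(n,u,v,z):
    K,D,Rm,c=cam(n); x=cv2.undistortPoints(np.array([[[u,v]]],float),K,D)[0,0]
    d=Rm@np.array([x[0],x[1],1]); return c+d*(z-c[2])/d[2]
def proj(n,P):
    K,D,Rm,c=cam(n); P=np.atleast_2d(np.array(P,float)); q=(P-c)@Rm
    return cv2.projectPoints(q,np.zeros(3),np.zeros(3),K,D)[0][:,0]
def rect(n,x0,x1,y0,y1,z,s,fn,im=None):
    """orthorectified picture of plane z; up=+x, left=+y ; s px/mm"""
    im=env.grab_frame(n) if im is None else im
    W=int((y1-y0)*s);H=int((x1-x0)*s)
    yy,xx=np.meshgrid(y1-np.arange(W)/s,x1-np.arange(H)/s)
    uv=proj(n,np.stack([xx.ravel(),yy.ravel(),np.full(xx.size,z)],1)).reshape(H,W,2).astype(np.float32)
    o=cv2.remap(im,uv[...,0],uv[...,1],cv2.INTER_CUBIC)
    for y in range(int(np.ceil(y0/50)*50),int(y1)+1,50): 
        cv2.putText(o,str(y),(int((y1-y)*s),10),0,.35,(255,0,0)); cv2.line(o,(int((y1-y)*s),0),(int((y1-y)*s),H),(255,0,255) if y%100==0 else (0,200,0),1)
    for x in range(int(np.ceil(x0/50)*50),int(x1)+1,50): 
        cv2.putText(o,str(x),(0,int((x1-x)*s)),0,.35,(255,0,0)); cv2.line(o,(0,int((x1-x)*s)),(W,int((x1-x)*s)),(255,0,255) if x%100==0 else (0,200,0),1)
    cv2.imwrite(fn,o[:,:,::-1])
E
python3 - <<'E'
from h import *
im=cv2.imread("pics/top0.png")[:,:,::-1]
rect("top",330,680,-330,70,25,2,"pics/r1.png",im)
rect("top",380,700,20,420,0,2,"pics/r2.png",im)
for l in ["reacher","handle","trigger_guide","jaw_centre","jaw_left","jaw_right","vial","shelf","blue_tray","white_tray","shelf_bottle","shelf_jar","carton","pill_jar","dose_cup","spray"]:
    r=env.look_for("top",l)
    print(l,[(np.round(q['xyz']).tolist(),round(q['conf'],2)) for q in r][:4])
print("side")
for l in ["handle","vial","jaw_centre","jaw_left","jaw_right","shelf","blue_tray","reacher"]:
    r=env.look_for("side",l)
    print(l,[(np.round(q['xyz']).tolist(),round(q['conf'],2)) for q in r][:4])
E
```

```text
reacher [([478.0, -163.0, 30.0], 0.98)]
handle [([479.0, -165.0, 26.0], 0.91)]
trigger_guide [([477.0, -168.0, 31.0], 0.89), ([693.0, -42.0, 1.0], 0.25)]
jaw_centre [([477.0, -168.0, 33.0], 0.84)]
jaw_left []
jaw_right []
vial []
shelf [([513.0, 301.0, 70.0], 0.96)]
blue_tray [([691.0, -44.0, -1.0], 0.91), ([285.0, 228.0, 3.0], 0.9), ([286.0, -295.0, 4.0], 0.7), ([511.0, 302.0, 70.0], 0.57)]
white_tray [([668.0, -209.0, 4.0], 0.81)]
shelf_bottle [([466.0, 401.0, 118.0], 0.49)]
shelf_jar [([565.0, 397.0, 116.0], 0.6)]
carton [([688.0, 319.0, 46.0], 0.79)]
pill_jar [([718.0, 135.0, 83.0], 0.78)]
dose_cup [([546.0, -511.0, 29.0], 0.78)]
spray [([350.0, 432.0, 89.0], 0.84), ([514.0, 304.0, 74.0], 0.34)]
side
handle [([476.0, -173.0, 27.0], 0.92)]
vial [([479.0, -178.0, 32.0], 0.6)]
jaw_centre [([476.0, -180.0, 31.0], 0.84), ([493.0, 40.0, 24.0], 0.61)]
jaw_left [([442.0, 28.0, 25.0], 0.53)]
jaw_right [([515.0, 338.0, 68.0], 0.68)]
shelf [([515.0, 339.0, 72.0], 0.91), ([661.0, -211.0, 3.0], 0.22)]
blue_tray [([691.0, -42.0, -1.0], 0.91), ([294.0, -299.0, 4.0], 0.73), ([290.0, 228.0, 3.0], 0.61)]
reacher [([479.0, -176.0, 29.0], 0.96)]
```

View pics/r1.png

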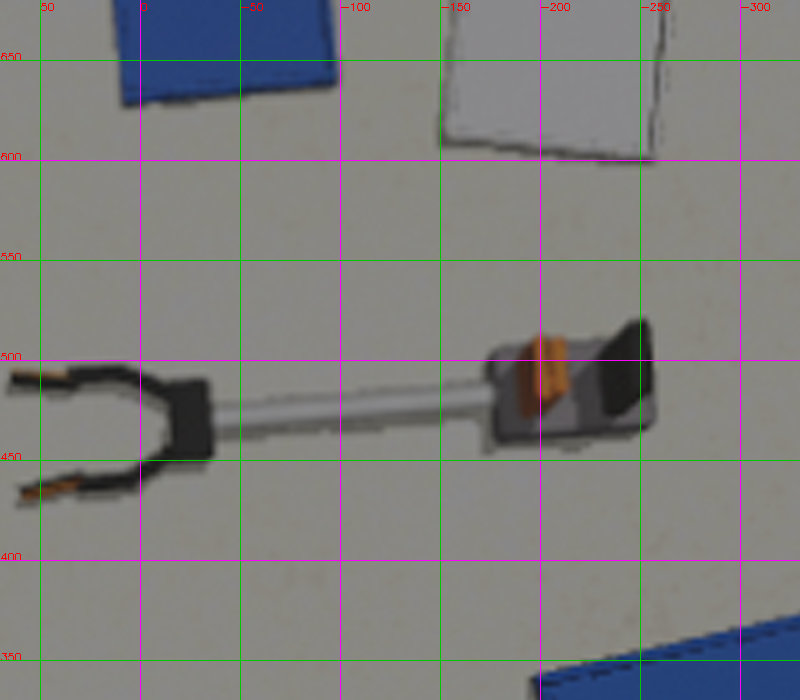

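View pics/r2.png

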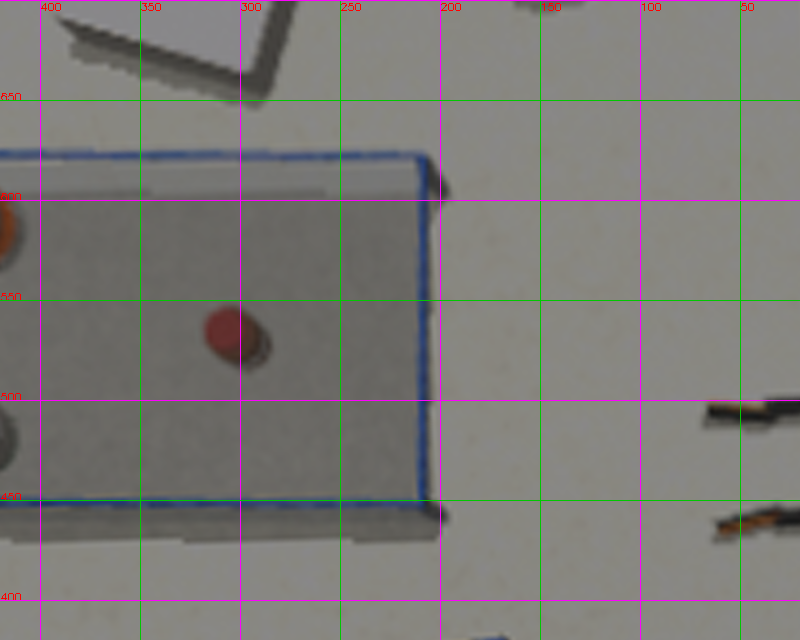

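```bash
cat > ov.py <<'E'
from h import *
def T(o,yaw,p):
    a=np.radians(yaw); p=np.atleast_2d(np.array(p,float)); 
    return np.stack([o[0]+np.cos(a)*p[:,0]-np.sin(a)*p[:,1],o[1]+np.sin(a)*p[:,0]+np.cos(a)*p[:,1],p[:,2]+(o[2] if len(o)>2 else 0)],1)
def box(x0,x1,y0,y1,z0,z1):
    b=[(x0,y0),(x1,y0),(x1,y1),(x0,y1),(x0,y0)]
    return [[(*q,z0) for q in b],[(*q,z1) for q in b]]+[[(*q,z0),(*q,z1)] for q in b[:4]]
def circ(r,z): return [[(r*np.cos(t),r*np.sin(t),z) for t in np.linspace(0,6.2832,25)]]
REA=box(-42,38,-23,23,0,30)+box(-27,-26.9,-17,17,110,117)+[[(38,7,22),(201,7,22)],[(38,-7,22),(201,-7,22)]]+[[(201,-20,22),(201,20,22)]]+[[(245,24,31),(280,24,31)],[(245,-24,31),(280,-24,31)],[(280,37,18),(280,-37,18)]]
SH=box(-84,84,-120,120,0,71)
VI=circ(13,0)+circ(13,46)
TR=box(-55,55,-55,55,0,14)
def draw(n,im,items,crop,s,fn):
    x0,y0,x1,y1=crop; o=cv2.resize(im[y0:y1,x0:x1],None,fx=s,fy=s,interpolation=cv2.INTER_CUBIC)
    for o_,yaw,mod,col in items:
        for l in mod:
            q=proj(n,T(o_,yaw,l)); q=((q+.5-[x0,y0])*s)
            cv2.polylines(o,[np.round(q*8).astype(np.int32)],False,col,1,cv2.LINE_AA,3)
    cv2.imwrite(fn,o[:,:,::-1])
E
cat > est.py <<'E'
from ov import *
rea=(487,-214); ry=95; sh=(527,317); sy=0; vi=(527,295); tr=(692,-43); ty=4
E
cat > run1.py <<'E'
from est import *
IT=[(rea,ry,REA,(255,255,0)),(sh,sy,SH,(0,255,0)),(vi,0,VI,(0,255,255)),(tr,ty,TR,(255,0,255))]
for n,c,s in (("top",(140,150,440,290),2.6),("side",(220,170,440,400),2.6)):
    im=cv2.imread(f"pics/{n}0.png")[:,:,::-1]
    import sys
    draw(n,im,IT,c,s,f"pics/ov{sys.argv[1]}_{n}.png")
E
python3 run1.py 1
```

```text
(no output)
```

View pics/ov1_top.png

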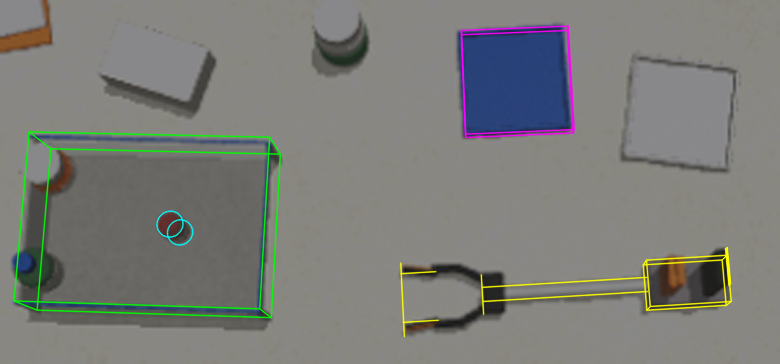

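View pics/ov1_side.png

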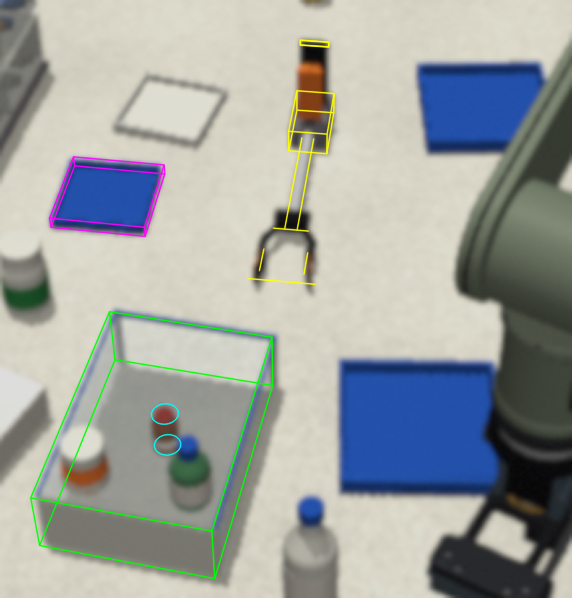

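```bash
cat > est.py <<'E'
from ov import *
rea=(487,-214); ry=95; sh=(524,319); sy=0; vi=(527,295); tr=(692,-43); ty=4
E
cat >> run1.py <<'E'
for n,c,s in (("top",(290,235,430,285),5.6),("side",(300,180,360,290),5.4)):
    im=cv2.imread(f"pics/{n}0.png")[:,:,::-1]; draw(n,im,IT,c,s,f"pics/oz{sys.argv[1]}_{n}.png")
n="top";im=cv2.imread(f"pics/{n}0.png")[:,:,::-1]; draw(n,im,IT,(140,195,255,280),6,f"pics/oy{sys.argv[1]}_{n}.png")
n="side";im=cv2.imread(f"pics/{n}0.png")[:,:,::-1]; draw(n,im,IT,(230,285,330,390),5.5,f"pics/oy{sys.argv[1]}_{n}.png")
E
python3 run1.py 2
```

```text
(no output)
```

View pics/oz2_top.png

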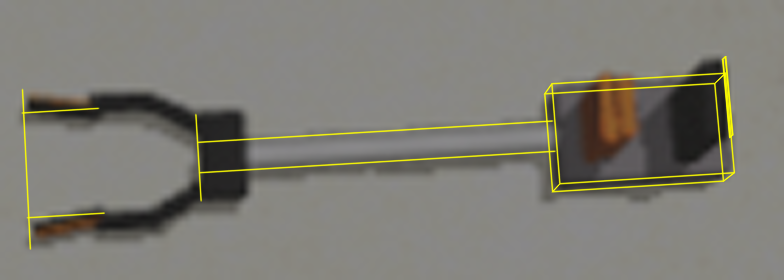

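View pics/oz2_side.png

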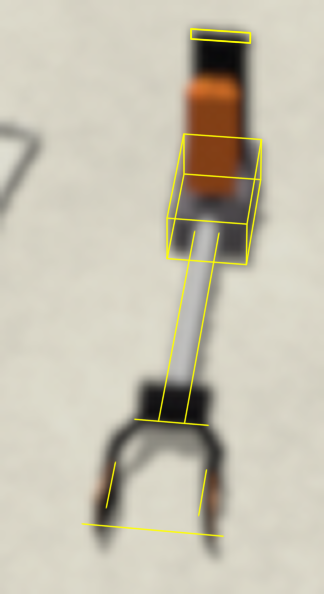

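View pics/oy2_top.png

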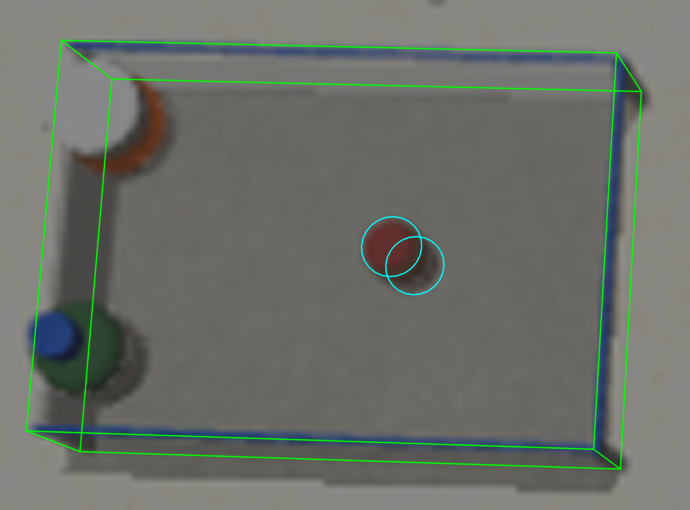

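View pics/oy2_side.png

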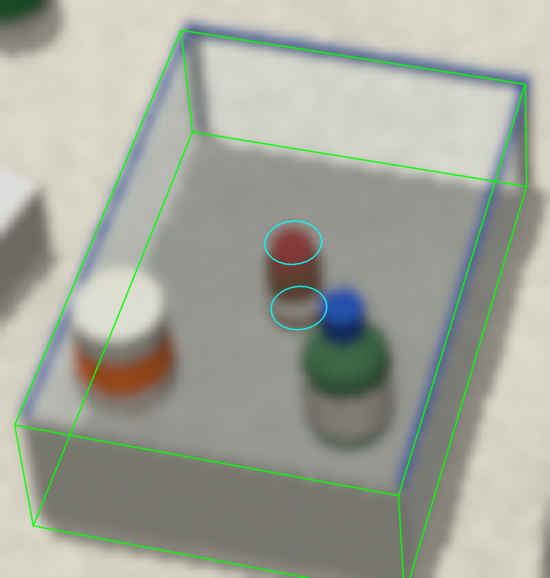

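```bash
cat > d.py <<'E'
from h import *
def delta(cmd,tgt):
    """cmd,tgt: (x,y,z,yaw) tool down, yaw = ee_rot yaw. -> tool shift m, turn deg"""
    Rm=R.from_euler('xyz',[180,0,cmd[3]],degrees=True).as_matrix()
    d=Rm.T@(np.array(tgt[:3])-np.array(cmd[:3]))/1000
    t=-((tgt[3]-cmd[3]+180)%360-180)
    return np.round(d,4),round(t,2)
def st():
    s=env.state(); print(round(s['time_s'],2),np.round(s['ee_pos'],1),np.round(s['ee_rot'],2),'F',np.round(s['force'],1),'T',np.round(s['torque'],2),'w',round(s['gripper_width'],2),'q',np.round(s['qpos'],1))
E
python3 -c "
from d import *
st();print(delta((177.49,546.94,230.98,162.02),(487,-212,230,185)))"
```

```text
1.3 [177.5 546.9 231. ] [180.    -0.   162.02] F [0.9 0.3 0.8] T [-0.05 -0.04  0.02] w 91.47 q [70.9 18.3 89.6  0.  72.  -1.1]
(array([-0.5287, -0.6263,  0.001 ]), -22.98)
```

>>> jog_arm --deltas '[[[-0.5287, -0.6263, 0.001, -23, 0.0912], [-0.5287, -0.6263, 0.001, -23, 0.0912], [-0.5287, -0.6263, 0.001, -23, 0.0912], [-0.5287, -0.6263, 0.001, -23, 0.0912], [-0.5287, -0.6263, 0.001, -23, 0.0912], [-0.5287, -0.6263, 0.001, -23, 0.0912], [-0.5287, -0.6263, 0.001, -23, 0.0912], [-0.5287, -0.6263, 0.001, -23, 0.0912], [-0.5287, -0.6263, 0.001, -23, 0.0912], [-0.5287, -0.6263, 0.001, -23, 0.0912], [-0.5287, -0.6263, 0.001, -23, 0.0912], [-0.5287, -0.6263, 0.001, -23, 0.0912], [-0.5287, -0.6263, 0.001, -23, 0.0912], [-0.5287, -0.6263, 0.001, -23, 0.0912], [-0.5287, -0.6263, 0.001, -23, 0.0912], [-0.5287, -0.6263, 0.001, -23, 0.0912], [-0.5287, -0.6263, 0.001, -23, 0.0912], [-0.5287, -0.6263, 0.001, -23, 0.0912], [-0.5287, -0.6263, 0.001, -23, 0.0912], [-0.5287, -0.6263, 0.001, -23, 0.0912]]]' --grip_force 5

```text
time_s: 2.97
ee_pos: [488.0, -215.5, 229.9]
ee_rot: [-179.9, 0.1, -175.1]
force: [0.1, 0.8, 0.4]
gripper_width: 91.3
```

>>> jog_arm --deltas '[[[0, 0, 0.03, 0, 0.0912], [0, 0, 0.06, 0, 0.0912], [0, 0, 0.09, 0, 0.0912], [0, 0, 0.09, 0, 0.0912], [0, 0, 0.09, 0, 0.0912]]]'

```text
time_s: 3.38
ee_pos: [486.4, -211.7, 139.2]
ee_rot: [179.9, -0.2, -175.0]
force: [0.3, -0.2, 0.6]
gripper_width: 91.4
```

```bash
python3 -c "
from d import *
st()
a=env.grab_frame('side')[150:310,240:440];b=env.grab_frame('top')[200:320,280:480]
cv2.imwrite('pics/a1.png',cv2.vconcat([cv2.resize(a,(700,560//2*2))[:,:,::-1]]));cv2.imwrite('pics/b1.png',cv2.resize(b,(700,420))[:,:,::-1])"
```

```text
3.38 [ 486.4 -211.7  139.2] [ 1.7990e+02 -1.6000e-01 -1.7498e+02] F [ 0.3 -0.2  0.6] T [ 0.01 -0.01  0.04] w 91.42 q [ -24.8   18.8  103.2    0.    58.2 -119.8]
```

View pics/a1.png

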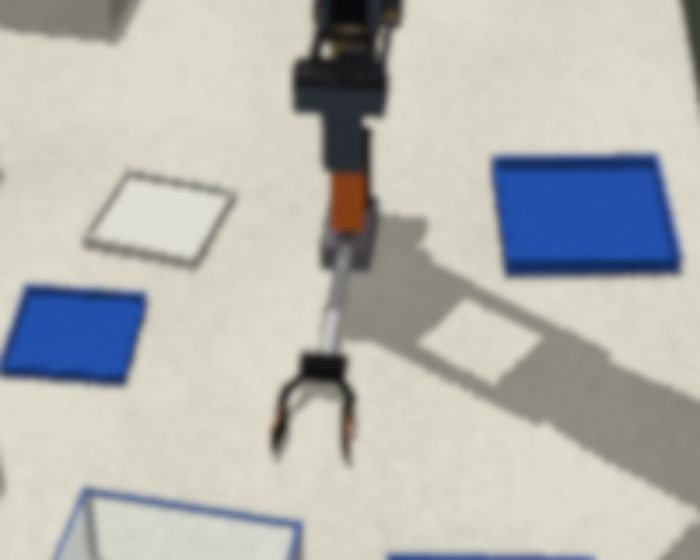

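View pics/b1.png

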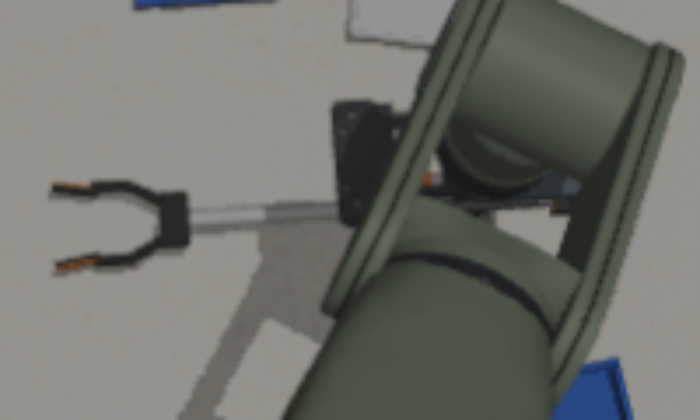

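The finger lines up with the orange trigger (side crop x≈347), so I'm descending.

>>> jog_arm --deltas '[[[0, 0, 0.02, 0, 0.0912], [0, 0, 0.04, 0, 0.0912], [0, 0, 0.057, 0, 0.0912], [0, 0, 0.057, 0, 0.0912], [0, 0, 0.057, 0, 0.08], [0, 0, 0.057, 0, 0.07], [0, 0, 0.057, 0, 0.064], [0, 0, 0.057, 0, 0.06], [0, 0, 0.057, 0, 0.056], [0, 0, 0.057, 0, 0.052], [0, 0, 0.057, 0, 0.045], [0, 0, 0.057, 0, 0.045]]]' --grip_force 5.5

```text
time_s: 4.48
ee_pos: [487.6, -212.6, 83.4]
ee_rot: [-179.9, 0.1, -175.0]
force: [-0.0, -1.7, 2.5]
gripper_width: 55.0
```

```bash
python3 -c "
from d import *
st()"
```

```text
4.48 [ 487.6 -212.6   83.4] [-1.7992e+02  7.0000e-02 -1.7496e+02] F [-0.  -1.7  2.5] T [-0.42 -0.   -0.03] w 54.99 q [ -24.8   22.4  107.2   -0.    50.3 -119.8]
```

>>> jog_arm --deltas '[[[0, 0, -0.003, 0, 0.045], [0, 0, -0.006, 0, 0.045], [0, 0, -0.009, 0, 0.045], [0, 0, -0.013, 0, 0.045], [0, 0, -0.013, 0, 0.045], [0, 0, -0.013, 0, 0.045], [0, 0, -0.013, 0, 0.045]]]'

```text
time_s: 5.07
ee_pos: [486.9, -211.8, 95.8]
ee_rot: [180.0, -0.0, -175.0]
force: [0.3, -0.3, -2.6]
gripper_width: 54.8
```

```bash
cat > look.py <<'E'
from d import *
import sys
def two(tag,ca,cb):
    for n,c in (('side',ca),('top',cb)):
        im=env.grab_frame(n); cv2.imwrite(f'pics/{tag}_{n}_full.png',im[:,:,::-1])
        x0,y0,x1,y1=c; a=im[y0:y1,x0:x1]; s=min(780/(x1-x0),580/(y1-y0)); cv2.imwrite(f'pics/{tag}_{n}.png',cv2.resize(a,None,fx=s,fy=s,interpolation=cv2.INTER_CUBIC)[:,:,::-1])
E
python3 -c "
from look import *
st()
two('c',(290,180,390,290),(280,230,440,290))"
```

```text
5.07 [ 486.9 -211.8   95.8] [ 1.7998e+02 -2.0000e-02 -1.7497e+02] F [ 0.3 -0.3 -2.6] T [-0.02 -0.04 -0.03] w 54.79 q [ -24.8   21.6  106.4    0.    52.1 -119.8]
```

View pics/c_side.png

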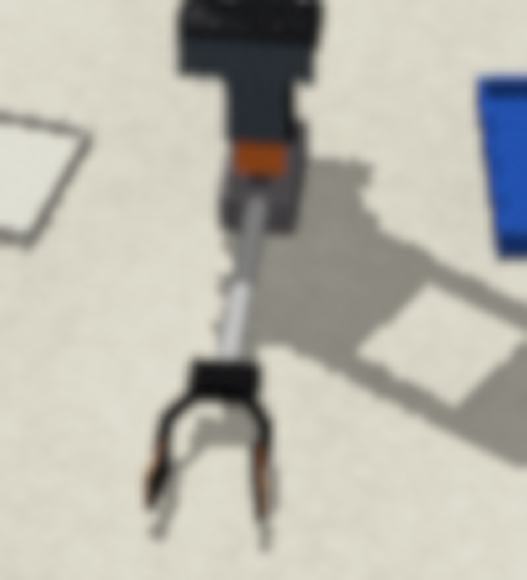

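View pics/c_top.png

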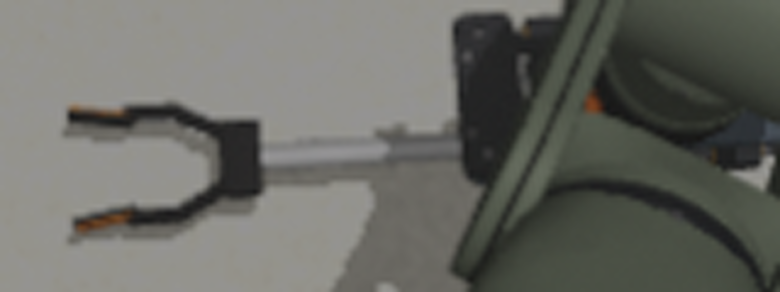

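```bash
python3 -c "
from d import *
a=pt('top',294.4,252.8,40);b=pt('top',296,276.9,40);print(a,b,(a+b)/2)
h=np.array([487,-212]); t=(a+b)[:2]/2; d=t-h; print(np.linalg.norm(d),np.degrees(np.arctan2(d[1],d[0])))
# side: scale 5.27
a=pt('side',290+155/5.27,180+495/5.27,25);b=pt('side',290+263/5.27,180+512/5.27,25);print(a,b,(a+b)/2)
"
```

```text
[489.81402693  63.9167122   40.        ] [428.68146794  57.57993829  40.        ] [459.24774744  60.74832524  40.        ]
274.15659110111113 95.80987367350926
[486.67322999  62.5320805   25.        ] [428.03214301  63.22403343  25.        ] [457.3526865   62.87805697  25.        ]
```

```bash
python3 -c "
from d import *
print(delta((487,-212,96,185.02),(527,-120,96,179.4)))
print(delta((487,-212,96,185.02),(527,32,96,179.4)))"
```

```text
(array([-0.0479,  0.0881,  0.    ]), 5.62)
(array([-0.0612,  0.2396,  0.    ]), 5.62)
```

>>> jog_arm --deltas '[[[-0.003, 0.005, 0, 0.4, 0.045], [-0.009, 0.016, 0, 1.0, 0.045], [-0.017, 0.031, 0, 2.0, 0.045], [-0.025, 0.047, 0, 3.0, 0.045], [-0.034, 0.063, 0, 4.0, 0.045], [-0.041, 0.076, 0, 4.8, 0.045], [-0.046, 0.085, 0, 5.4, 0.045], [-0.048, 0.088, 0, 5.6, 0.045], [-0.048, 0.088, 0, 5.6, 0.045], [-0.048, 0.088, 0, 5.6, 0.045]]]'

```text
time_s: 6.0
ee_pos: [527.0, -120.1, 95.8]
ee_rot: [-180.0, -0.0, 179.5]
force: [0.8, 0.4, -2.5]
gripper_width: 54.3
```

```bash
python3 -c "
from look import *
st()
two('e',(240,220,390,390),(140,190,400,290))"
```

```text
6.0 [ 527.  -120.1   95.8] [-1.7999e+02 -2.0000e-02  1.7946e+02] F [ 0.8  0.4 -2.5] T [-0.05 -0.   -0.05] w 54.27 q [ -14.1   22.3  105.1   -0.    52.6 -103.5]
```

View pics/e_side.png

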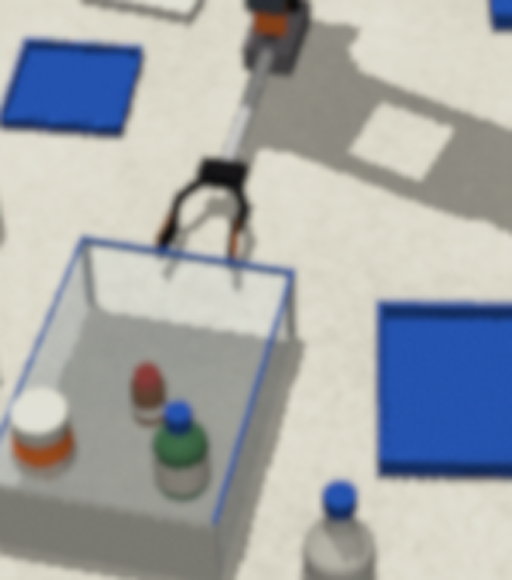

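View pics/e_top.png

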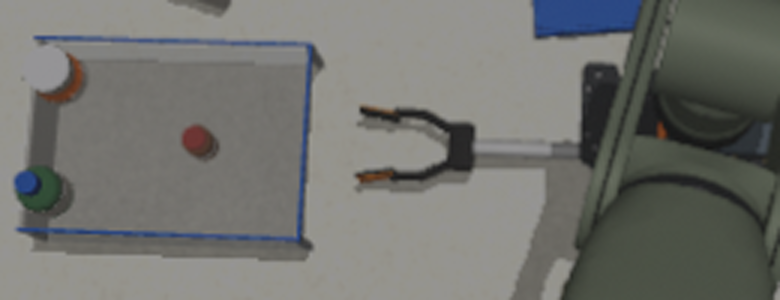

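```bash
python3 -c "
from est import *
sh=(523,317)
from ov import *
rea=(527,-120.5,13)
L=[[[(201,0,18),(420,0,18)]]]
IT=[(rea,90,REA,(255,255,0)),(rea,90,L[0],(255,0,0)),((527,294),0,VI,(0,255,255)),(sh,0,SH,(0,255,0))]
for n,c,s in (('side',(240,250,340,370),4.8),('top',(140,190,340,290),3.9)):
    draw(n,cv2.imread(f'pics/e_{n}_full.png')[:,:,::-1],IT,c,s,f'pics/eo_{n}.png')
"
```

```text
(no output)
```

View pics/eo_side.png

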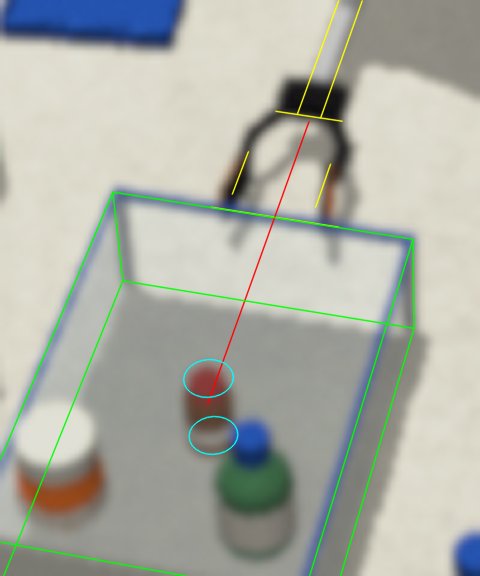

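View pics/eo_top.png

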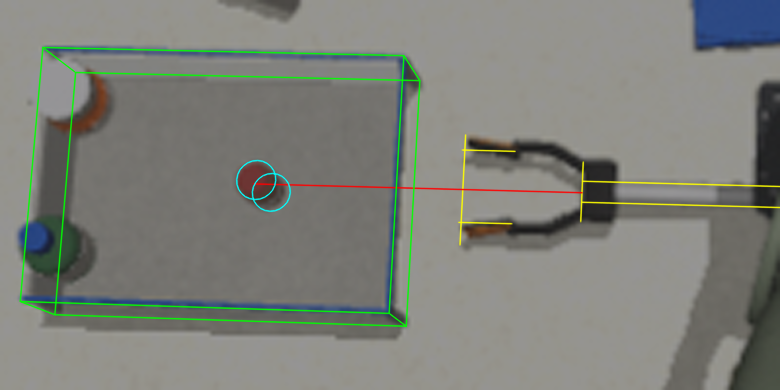

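>>> jog_arm --deltas '[[[0, 0.004, 0, 0, 0.045], [0, 0.012, 0, 0, 0.045], [0, 0.024, 0, 0, 0.045], [0.0005, 0.038, 0, 0, 0.045], [0.0005, 0.052, 0, 0, 0.045], [0.0005, 0.066, 0, 0, 0.045], [0.001, 0.08, 0, 0, 0.045], [0.001, 0.092, 0, 0, 0.045], [0.001, 0.102, 0, 0, 0.045], [0.001, 0.108, 0, 0, 0.045], [0.001, 0.11, 0, 0, 0.045], [0.001, 0.11, 0, 0, 0.045], [0.001, 0.11, 0, 0, 0.045]]]'

```text
time_s: 7.18
ee_pos: [527.3, -10.3, 95.9]
ee_rot: [-180.0, 0.0, 179.4]
force: [0.1, 0.5, -2.2]
gripper_width: 54.8
```

```bash
python3 -c "
from look import *
st()
two('f',(240,250,340,370),(140,190,340,290))"
```

```text
7.18 [527.3 -10.3  95.9] [-179.99    0.    179.42] F [ 0.1  0.5 -2.2] T [-0.07 -0.02  0.  ] w 54.78 q [ -2.4  21.3 106.8  -0.   51.9 -91.8]
```

View pics/f_side.png

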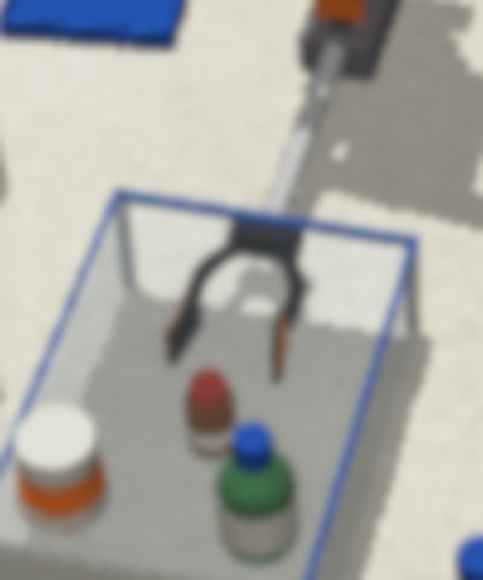

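View pics/f_top.png

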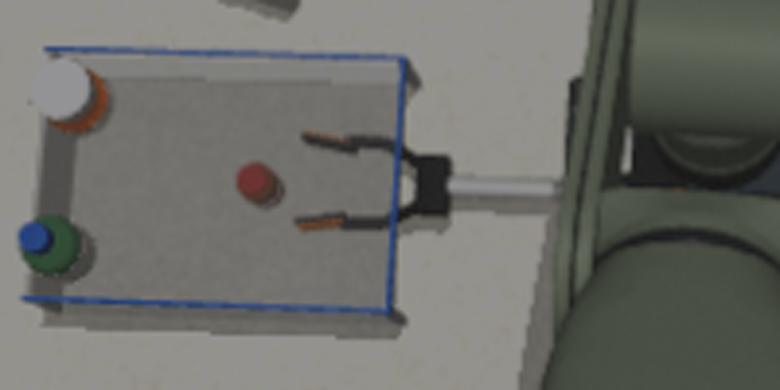

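>>> jog_arm --deltas '[[[0.001, 0.003, 0, 0, 0.045], [0.002, 0.01, 0, 0, 0.045], [0.0025, 0.018, 0, 0, 0.045], [0.0025, 0.026, 0, 0, 0.045], [0.0025, 0.034, 0, 0, 0.045], [0.0025, 0.04, 0, 0, 0.045], [0.0025, 0.042, 0, 0, 0.045], [0.0025, 0.042, 0, 0, 0.045], [0.0025, 0.042, 0, 0, 0.045]]]'

```text
time_s: 8.03
ee_pos: [525.2, 32.1, 95.9]
ee_rot: [-180.0, 0.0, 179.5]
force: [0.5, -0.1, -3.6]
gripper_width: 54.9
```

```bash
python3 -c "
from look import *
st()
two('g',(240,280,340,370),(160,200,300,280))"
```

```text
8.03 [525.2  32.1  95.9] [-179.99    0.    179.46] F [ 0.5 -0.1 -3.6] T [-0.08  0.    0.  ] w 54.86 q [  2.2  21.2 107.   -0.   51.8 -87.2]
```

View pics/g_side.png

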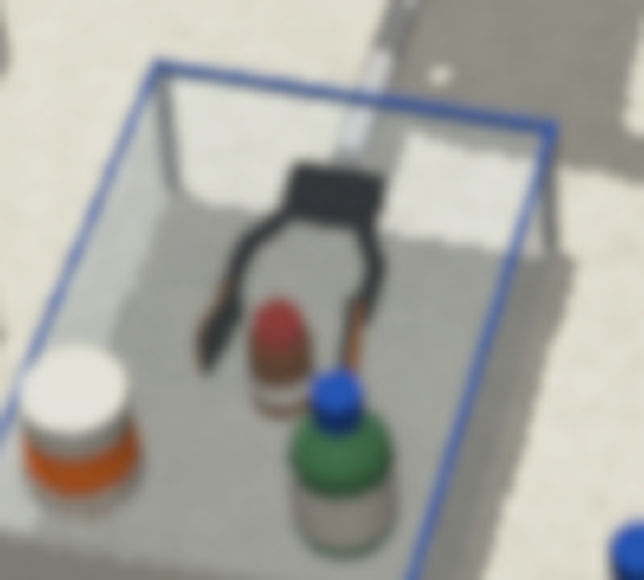

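View pics/g_top.png

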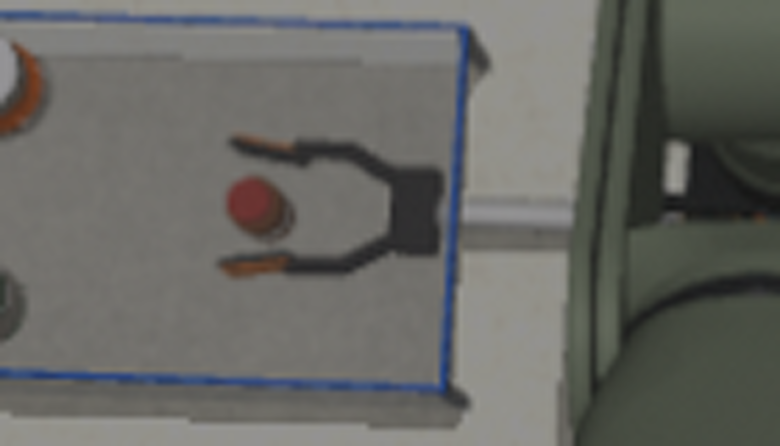

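>>> jog_arm --deltas '[[[0, -0.0005, 0, 0, 0.054], [0, -0.001, 0, 0, 0.053], [0, -0.0015, 0, 0, 0.052], [0, -0.002, 0, 0, 0.051], [0, -0.0025, 0, 0, 0.05], [0, -0.003, 0, 0, 0.049], [0, -0.0035, 0, 0, 0.048], [0, -0.004, 0, 0, 0.047], [0, -0.0045, 0, 0, 0.046], [0, -0.005, 0, 0, 0.0455], [0, -0.005, 0, 0, 0.045], [0, -0.005, 0, 0, 0.0445], [0, -0.005, 0, 0, 0.044], [0, -0.005, 0, 0, 0.0435], [0, -0.005, 0, 0, 0.043], [0, -0.005, 0, 0, 0.0425]]]' --grip_force 10.5

```text
time_s: 9.47
ee_pos: [525.2, 26.9, 95.9]
ee_rot: [180.0, 0.0, 179.4]
force: [-0.9, -0.1, -2.7]
gripper_width: 43.9
```

```bash
python3 -c "
from look import *
st()
two('i',(240,280,340,370),(160,200,300,280))"
```

```text
9.47 [525.2  26.9  95.9] [1.7999e+02 1.0000e-02 1.7942e+02] F [-0.9 -0.1 -2.7] T [-0.09 -0.04 -0.  ] w 43.88 q [  1.7  21.2 107.    0.   51.8 -87.7]
```

View pics/i_side.png

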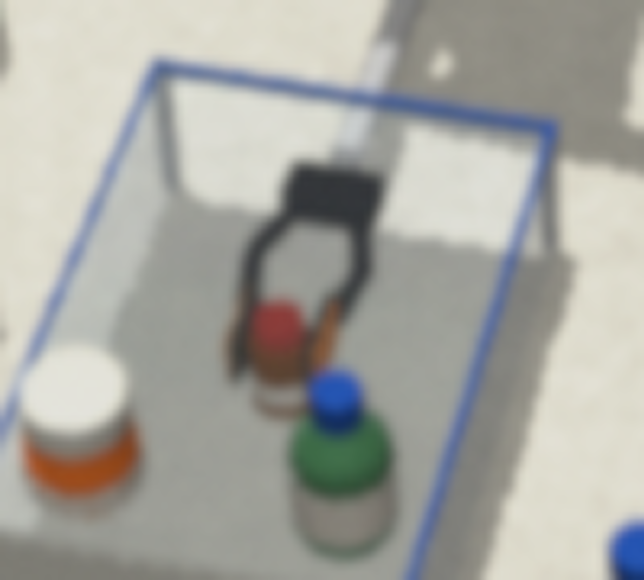

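View pics/i_top.png

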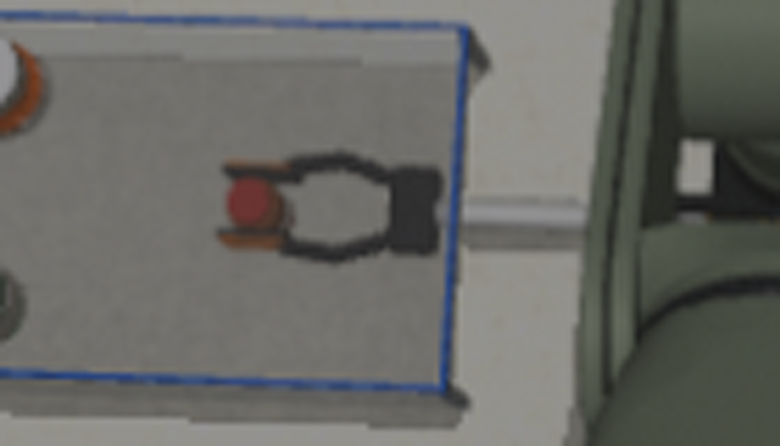

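The jaws have closed on the vial at 43.9 mm, matching the expected 10.5 mm squeeze. Now I'm raising the force in steps.

>>> jog_arm --deltas '[[[0, 0, 0, 0, 0.0425], [0, 0, 0, 0, 0.0425]]]' --grip_force 13

```text
time_s: 9.73
ee_pos: [525.2, 26.9, 95.9]
ee_rot: [180.0, 0.0, 179.4]
force: [0.7, -1.2, -2.8]
gripper_width: 43.8
```

>>> jog_arm --deltas '[[[0, 0, 0, 0, 0.0425], [0, 0, 0, 0, 0.0425]]]' --grip_force 15

```text
time_s: 9.9
ee_pos: [525.2, 26.9, 96.0]
ee_rot: [180.0, 0.0, 179.4]
force: [-0.3, -0.8, -2.9]
gripper_width: 43.6
```

>>> jog_arm --deltas '[[[0, 0, 0, 0, 0.0415], [0, 0, 0, 0, 0.0415], [0, 0, 0, 0, 0.0415], [0, 0, 0, 0, 0.0415], [0, 0, 0, 0, 0.0415]]]' --grip_force 16.5

```text
time_s: 10.32
ee_pos: [525.1, 26.9, 95.9]
ee_rot: [180.0, 0.0, 179.4]
force: [0.3, -0.5, -2.9]
gripper_width: 43.7
```

>>> jog_arm --deltas '[[[0, 0, -0.001, 0, 0.0415], [0, 0, -0.003, 0, 0.0415], [0, 0, -0.005, 0, 0.0415], [0, 0, -0.006, 0, 0.0415], [0, 0, -0.006, 0, 0.0415], [0, 0, -0.006, 0, 0.0415]]]'

```text
time_s: 10.82
ee_pos: [525.2, 26.9, 102.1]
ee_rot: [180.0, 0.0, 179.4]
force: [0.1, 0.1, -3.2]
gripper_width: 43.9
```

```bash
python3 -c "
from look import *
st()
two('j',(240,280,340,370),(160,200,300,280))"
```

```text
10.82 [525.2  26.9 102.1] [1.8000e+02 1.0000e-02 1.7942e+02] F [ 0.1  0.1 -3.2] T [-0.15  0.01  0.03] w 43.87 q [  1.7  20.7 106.6   0.   52.6 -87.7]
```

View pics/j_side.png

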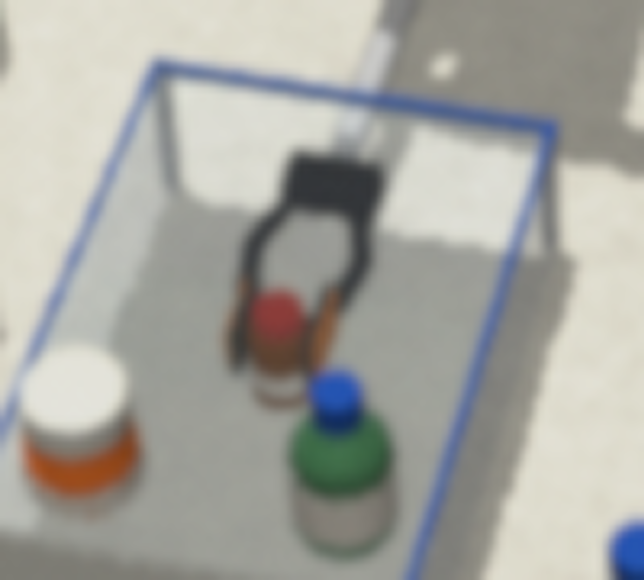

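>>> jog_arm --deltas '[[[0, -0.003, 0, 0, 0.0415], [0, -0.009, 0, 0, 0.0415], [0, -0.018, 0, 0, 0.0415], [0, -0.03, 0, 0, 0.0415], [0, -0.043, 0, 0, 0.0415], [0, -0.057, 0, 0, 0.0415], [0, -0.071, 0, 0, 0.0415], [0, -0.085, 0, 0, 0.0415], [0, -0.099, 0, 0, 0.0415], [0, -0.113, 0, 0, 0.0415], [0, -0.127, 0, 0, 0.0415], [0, -0.14, 0, 0, 0.0415], [0, -0.153, 0, 0, 0.0415], [0, -0.165, 0, 0, 0.0415], [0, -0.177, 0, 0, 0.0415], [0, -0.188, 0, 0, 0.0415], [0, -0.196, 0, 0, 0.0415], [0, -0.2, 0, 0, 0.0415], [0, -0.2, 0, 0, 0.0415], [0, -0.2, 0, 0, 0.0415]]]'

```text
time_s: 12.58
ee_pos: [523.1, -172.9, 101.9]
ee_rot: [180.0, -0.0, 179.4]
force: [-0.8, -0.1, -3.8]
gripper_width: 43.8
```

```bash
python3 -c "
from look import *
st()
two('k',(240,190,400,310),(220,200,420,290))
print(delta((523,-173,102,179.4),(430,-170,150,179.4)))"
```

```text
12.58 [ 523.1 -172.9  101.9] [ 1.7997e+02 -1.0000e-02  1.7940e+02] F [-0.8 -0.1 -3.8] T [-0.13 -0.03 -0.02] w 43.84 q [ -19.5   22.7  103.3    0.    54.  -108.9]
(array([ 0.093,  0.002, -0.048]), -0.0)
```

View pics/k_side.png

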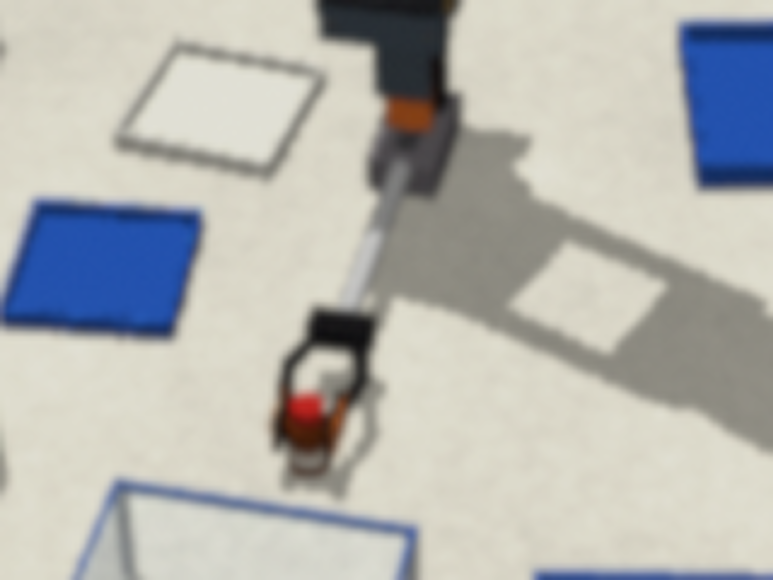

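View pics/k_top.png

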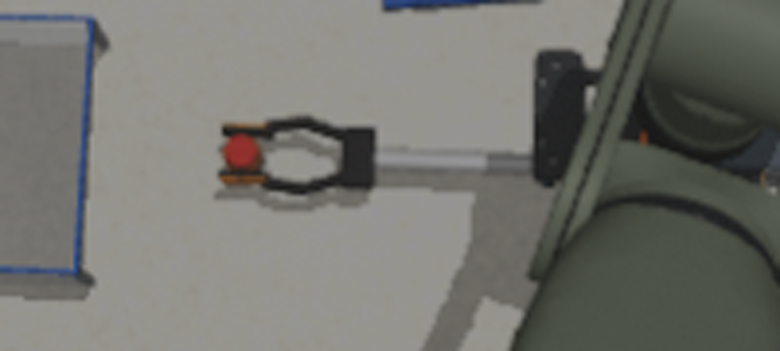

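>>> jog_arm --deltas '[[[0.002, 0, -0.003, 0, 0.0415], [0.007, 0, -0.008, 0, 0.0415], [0.015, 0, -0.015, 0, 0.0415], [0.025, 0.001, -0.022, 0, 0.0415], [0.037, 0.001, -0.029, 0, 0.0415], [0.05, 0.001, -0.036, 0, 0.0415], [0.063, 0.002, -0.042, 0, 0.0415], [0.075, 0.002, -0.046, 0, 0.0415], [0.085, 0.002, -0.048, 0, 0.0415], [0.091, 0.002, -0.048, 0, 0.0415], [0.093, 0.002, -0.048, 0, 0.0415], [0.093, 0.002, -0.048, 0, 0.0415]]]'

```text
time_s: 13.68
ee_pos: [429.6, -170.1, 149.8]
ee_rot: [180.0, -0.0, 179.4]
force: [0.6, -1.0, -3.3]
gripper_width: 43.4
```

>>> jog_arm --deltas '[[[0, 0, 0, 0.8, 0.0415], [0, 0, 0, 2.3, 0.0415], [0, 0, 0, 4.5, 0.0415], [0, 0, 0, 8, 0.0415], [0, 0, 0, 12, 0.0415], [0, 0, 0, 16.5, 0.0415], [0, 0, 0, 21, 0.0415], [0, 0, 0, 26, 0.0415], [0, 0, 0, 31, 0.0415], [0, 0, 0, 36, 0.0415], [0, 0, 0, 41, 0.0415], [0, 0, 0, 46, 0.0415], [0, 0, 0, 51, 0.0415], [0, 0, 0, 56, 0.0415], [0, 0, 0, 60, 0.0415], [0, 0, 0, 63, 0.0415], [0, 0, 0, 65, 0.0415], [0, 0, 0, 66, 0.0415], [0, 0, 0, 66, 0.0415]]]'

```text
time_s: 15.27
ee_pos: [430.5, -170.1, 149.6]
ee_rot: [-180.0, -0.0, 113.4]
force: [-0.5, 0.4, -2.1]
gripper_width: 43.7
```

```bash
python3 -c "
from look import *
st()
two('l',(200,150,420,320),(200,140,480,340))"
```

```text
15.27 [ 430.5 -170.1  149.6] [-1.7998e+02 -3.0000e-02  1.1341e+02] F [-0.5  0.4 -2.1] T [-0.15  0.17 -0.03] w 43.69 q [-23.   12.5 110.8   0.   56.8 -46.4]
```

View pics/l_side.png

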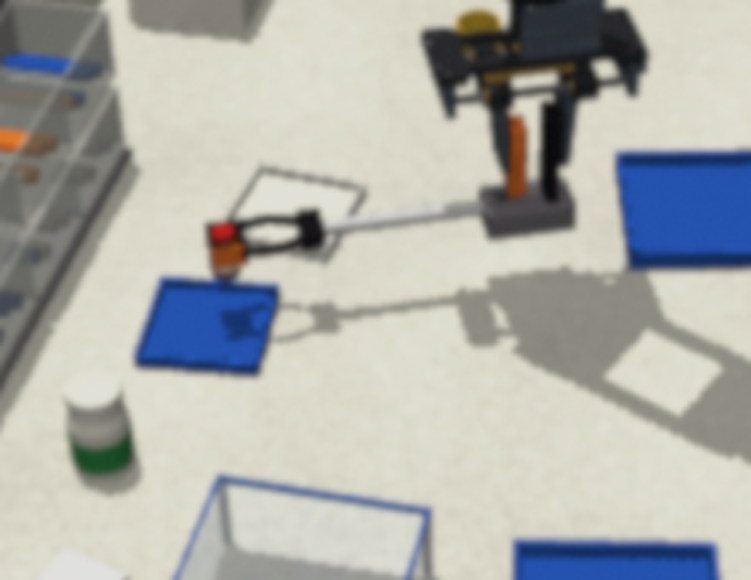

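View pics/l_top.png

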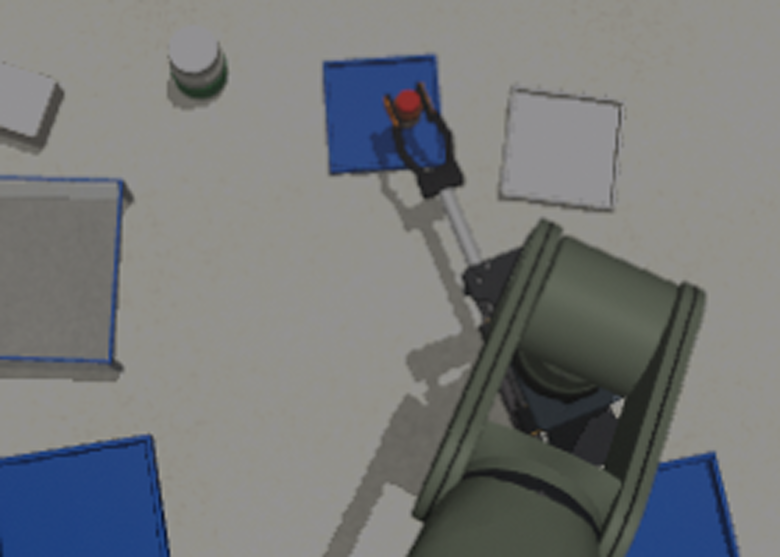

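```bash
python3 -c "
from look import *
print(delta((430,-170,150,113.4),(432,-61,150,93.4)))"
```

```text
(array([0.0992, 0.0451, 0.    ]), 20.0)
```

>>> jog_arm --deltas '[[[0.002, 0.001, 0, 0.4, 0.0415], [0.007, 0.003, 0, 1.4, 0.0415], [0.016, 0.007, 0, 3.2, 0.0415], [0.028, 0.013, 0, 5.6, 0.0415], [0.042, 0.019, 0, 8.4, 0.0415], [0.056, 0.025, 0, 11.2, 0.0415], [0.07, 0.032, 0, 14, 0.0415], [0.082, 0.037, 0, 16.5, 0.0415], [0.092, 0.042, 0, 18.5, 0.0415], [0.098, 0.044, 0, 19.7, 0.0415], [0.099, 0.045, 0, 20, 0.0415], [0.099, 0.045, 0, 20, 0.0415], [0.099, 0.045, 0, 20, 0.0415]]]'

```text
time_s: 16.45
ee_pos: [432.2, -61.6, 150.0]
ee_rot: [180.0, 0.0, 93.5]
force: [-0.4, 0.2, -2.9]
gripper_width: 44.0
```

```bash
python3 -c "
from look import *
st()
two('m',(210,180,380,310),(260,140,420,260))"
```

```text
16.45 [432.2 -61.6 150. ] [1.7999e+02 1.0000e-02 9.3450e+01] F [-0.4  0.2 -2.9] T [-0.11  0.19  0.  ] w 43.98 q [ -9.6  10.2 113.8  -0.   56.  -13.1]
```

View pics/m_side.png

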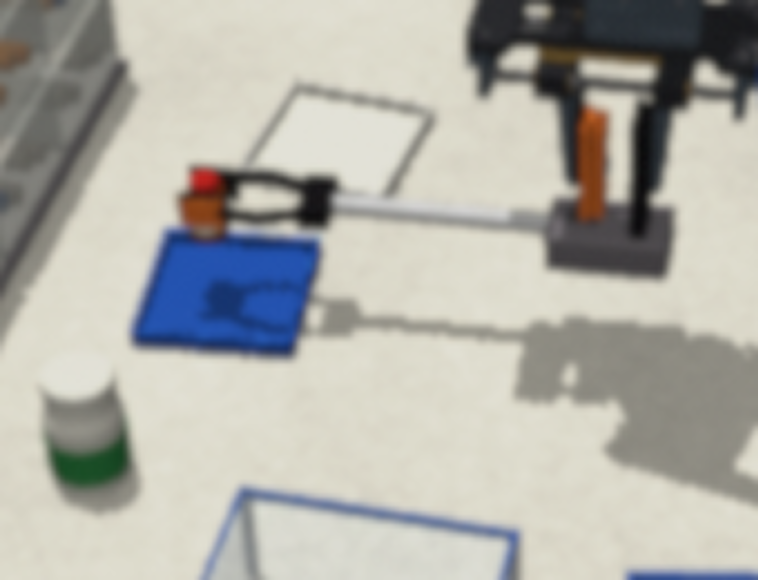

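View pics/m_top.png

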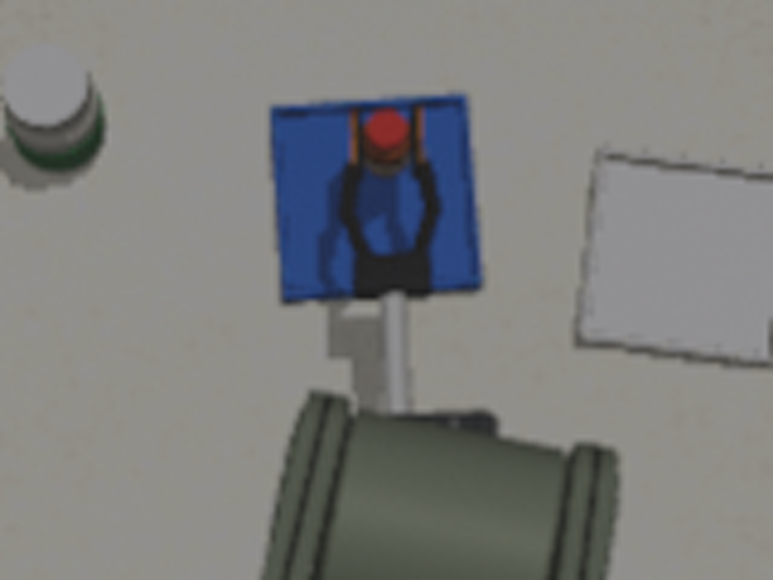

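```bash
python3 -c "
from look import *
print(pt('top',260+386/4.83,140+128/4.83,100))
print(pt('side',210+207/4.46,180+178/4.46,100))
for c in [(272,106),(466,95),(483,288),(283,302)]: print(pt('top',260+c[0]/4.83,140+c[1]/4.83,14))
"
```

```text
[701.68898943 -45.33489823 100.        ]
[698.64889981 -44.3442682  100.        ]
[740.44783733  16.72207693  14.        ]
[749.73958493 -90.4611831   14.        ]
[ 639.7332461  -101.43959723   14.        ]
[628.93152173   7.23090297  14.        ]
```

>>> jog_arm --deltas '[[[0, -0.001, 0.003, 0, 0.0415], [0, -0.003, 0.008, 0, 0.0415], [0, -0.005, 0.015, 0, 0.0415], [0, -0.007, 0.022, 0, 0.0415], [0, -0.008, 0.029, 0, 0.0415], [0, -0.008, 0.035, 0, 0.0415], [0, -0.008, 0.04, 0, 0.0415], [0, -0.008, 0.043, 0, 0.0415], [0, -0.008, 0.045, 0, 0.0415], [0, -0.008, 0.046, 0, 0.0415], [0, -0.008, 0.047, 0, 0.0415], [0, -0.008, 0.047, 0, 0.0415], [0, -0.008, 0.047, 0, 0.0415]]]'

```text
time_s: 17.63
ee_pos: [424.3, -61.9, 103.1]
ee_rot: [180.0, 0.0, 93.4]
force: [-0.2, 0.3, -2.9]
gripper_width: 43.2
```

```bash
python3 -c "
from look import *
st()
two('n',(220,200,380,310),(280,140,400,230))"
```

```text
17.63 [424.3 -61.9 103.1] [179.97   0.    93.42] F [-0.2  0.3 -2.9] T [-0.13  0.19 -0.02] w 43.18 q [ -9.8  13.  118.5   0.   48.5 -13.3]
```

View pics/n_side.png

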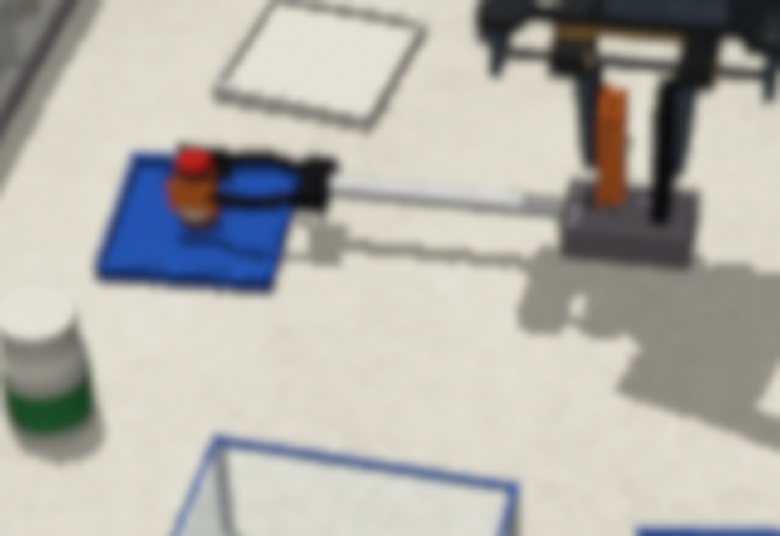

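>>> jog_arm --deltas '[[[0, 0, 0.0005, 0, 0.0415], [0, 0, 0.001, 0, 0.0415], [0, 0, 0.0015, 0, 0.0415], [0, 0, 0.0015, 0, 0.0415]]]'

```text
time_s: 18.07
ee_pos: [424.0, -61.8, 101.3]
ee_rot: [-180.0, -0.0, 93.4]
force: [-0.1, 0.3, -2.4]
gripper_width: 43.8
```

```bash
python3 -c "
from look import *
st()"
```

```text
18.07 [424.  -61.8 101.3] [-1.7999e+02 -1.0000e-02  9.3420e+01] F [-0.1  0.3 -2.4] T [-0.09  0.2   0.02] w 43.79 q [ -9.8  13.1 118.7   0.   48.2 -13.3]
```

>>> jog_arm --deltas '[[[0, 0, 0.0005, 0, 0.0415], [0, 0, 0.0008, 0, 0.0415], [0, 0, 0.0008, 0, 0.0415]]]'

```text
time_s: 18.32
ee_pos: [424.1, -61.9, 100.6]
ee_rot: [-180.0, -0.0, 93.4]
force: [0.0, -0.1, -2.5]
gripper_width: 43.6
```

```bash
python3 -c "
from look import *
st()"
```

```text
18.32 [424.1 -61.9 100.6] [-1.7999e+02 -1.0000e-02  9.3420e+01] F [ 0.  -0.1 -2.5] T [-0.06  0.26  0.01] w 43.64 q [ -9.8  13.2 118.7   0.   48.1 -13.3]
```

>>> jog_arm --deltas '[[[0, 0, 0.0003, 0, 0.0415], [0, 0, 0.0006, 0, 0.0415], [0, 0, 0.0006, 0, 0.0415]]]'

```text
time_s: 18.57
ee_pos: [424.1, -61.9, 100.0]
ee_rot: [180.0, -0.0, 93.4]
force: [-0.8, -0.2, -2.4]
gripper_width: 43.5
```

```bash
python3 -c "
from look import *
st()"
```

```text
18.57 [424.1 -61.9 100. ] [179.99  -0.    93.42] F [-0.8 -0.2 -2.4] T [-0.12  0.16  0.  ] w 43.53 q [ -9.8  13.2 118.8   0.   48.  -13.3]
```

>>> jog_arm --deltas '[[[0, 0, 0.0003, 0, 0.0415], [0, 0, 0.0006, 0, 0.0415], [0, 0, 0.0006, 0, 0.0415]]]'

```text
time_s: 18.82
ee_pos: [424.2, -61.9, 99.5]
ee_rot: [180.0, -0.0, 93.4]
force: [-1.1, -0.3, -0.7]
gripper_width: 43.4
```

```bash
python3 -c "
from look import *
st()"
```

```text
18.82 [424.2 -61.9  99.5] [179.97  -0.    93.42] F [-1.1 -0.3 -0.7] T [-0.09 -0.02  0.04] w 43.41 q [ -9.8  13.3 118.8   0.   47.9 -13.3]
```

Contact shows: Fz rose by about 2 N and the moment dropped. Next I'm opening the jaws slowly.

>>> jog_arm --deltas '[[[0, 0, 0, 0, 0.0435], [0, 0, 0, 0, 0.0438], [0, 0, 0, 0, 0.0441], [0, 0, 0, 0, 0.0445], [0, 0, 0, 0, 0.045], [0, 0, 0, 0, 0.0455], [0, 0, 0, 0, 0.046], [0, 0, 0, 0, 0.047], [0, 0, 0, 0, 0.048], [0, 0, 0, 0, 0.049], [0, 0, 0, 0, 0.05], [0, 0, 0, 0, 0.051], [0, 0, 0, 0, 0.052], [0, 0, 0, 0, 0.0527], [0, 0, 0, 0, 0.053], [0, 0, 0, 0, 0.053]]]' --grip_force 13

```text
time_s: 20.15
ee_pos: [424.1, -61.9, 99.4]
ee_rot: [180.0, -0.0, 93.4]
force: [0.5, 0.1, -2.6]
gripper_width: 52.9
```

>>> jog_arm --deltas '[[[0, 0, 0, 0, 0.045], [0, 0, 0, 0, 0.045], [0, 0, 0, 0, 0.045]]]' --grip_force 5.5

```text
time_s: 20.4
ee_pos: [424.1, -61.9, 99.4]
ee_rot: [180.0, -0.0, 93.4]
force: [1.0, -0.3, -3.1]
gripper_width: 54.7
```

```bash
python3 -c "
from look import *
st()
two('o',(220,200,380,310),(280,140,400,230))"
```

```text
20.4 [424.1 -61.9  99.4] [ 1.800e+02 -1.000e-02  9.342e+01] F [ 1.  -0.3 -3.1] T [-0.07  0.04 -0.02] w 54.67 q [ -9.8  13.3 118.8   0.   47.9 -13.3]
```

View pics/o_side.png

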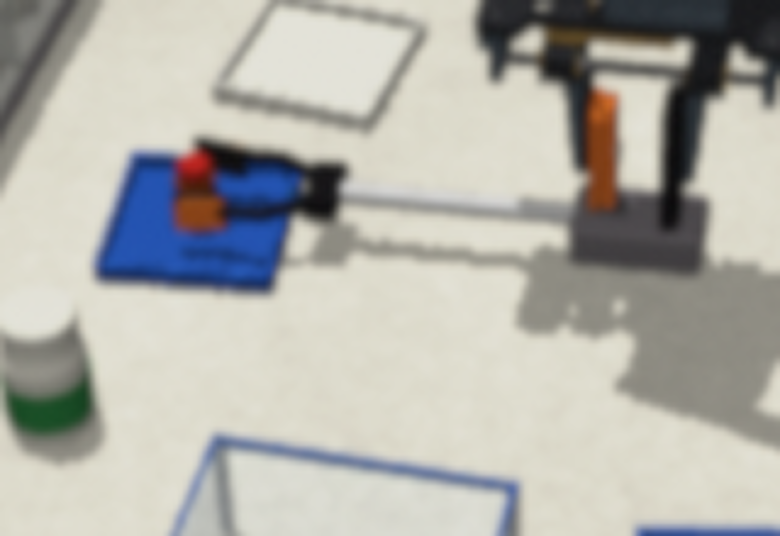

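View pics/o_top.png

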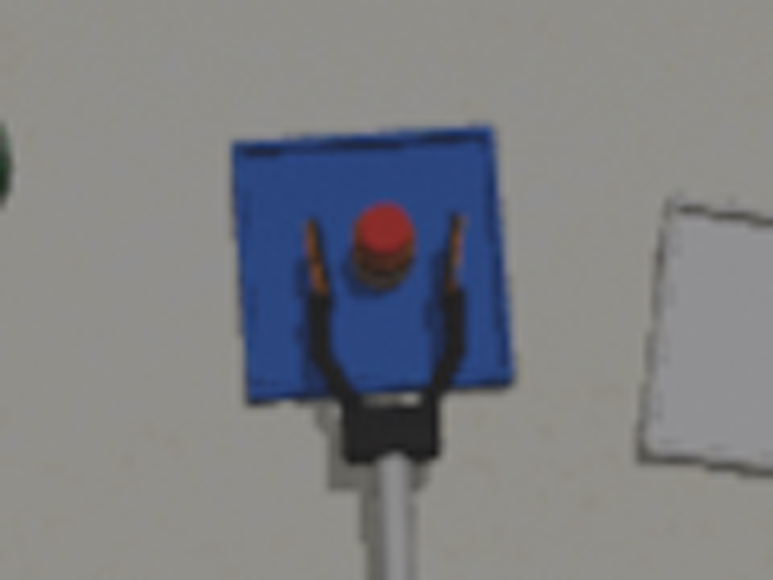

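>>> jog_arm --deltas '[[[0, -0.002, 0, 0, 0.045], [0, -0.006, -0.0005, 0, 0.045], [0, -0.012, -0.001, 0, 0.045], [0, -0.02, -0.0015, 0, 0.045], [0, -0.029, -0.002, 0, 0.045], [0, -0.038, -0.002, 0, 0.045], [0, -0.048, -0.002, 0, 0.045], [0, -0.058, -0.002, 0, 0.045], [0, -0.068, -0.002, 0, 0.045], [0, -0.077, -0.002, 0, 0.045], [0, -0.085, -0.002, 0, 0.045], [0, -0.09, -0.002, 0, 0.045], [0, -0.092, -0.002, 0, 0.045], [0, -0.092, -0.002, 0, 0.045], [0, -0.092, -0.002, 0, 0.045]]]'

```text
time_s: 21.75
ee_pos: [332.8, -67.5, 101.6]
ee_rot: [179.9, 0.0, 93.4]
force: [0.7, 0.4, -2.5]
gripper_width: 54.1
```

```bash
python3 -c "
from look import *
st()
two('p',(220,170,480,350),(240,140,420,290))"
```

```text
21.75 [332.8 -67.5 101.6] [1.7994e+02 1.0000e-02 9.3410e+01] F [ 0.7  0.4 -2.5] T [-0.14  0.1  -0.02] w 54.1 q [-13.4   5.6 128.6   0.   45.7 -16.8]
```

View pics/p_side.png

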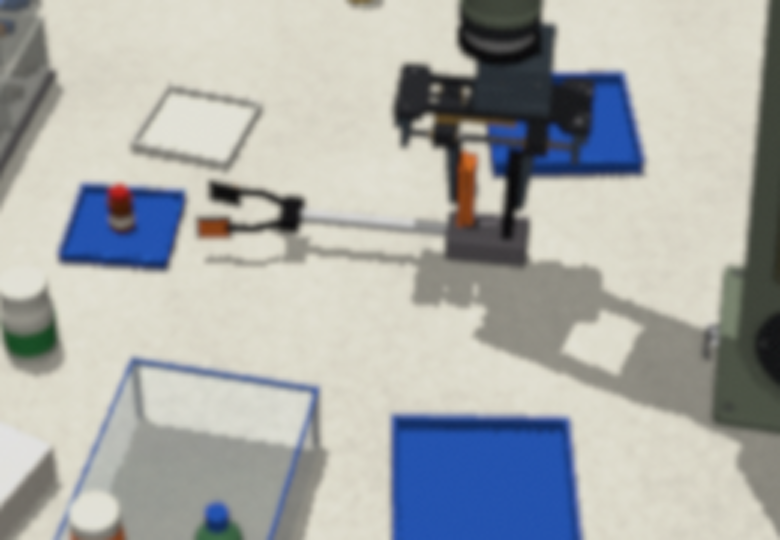

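View pics/p_top.png

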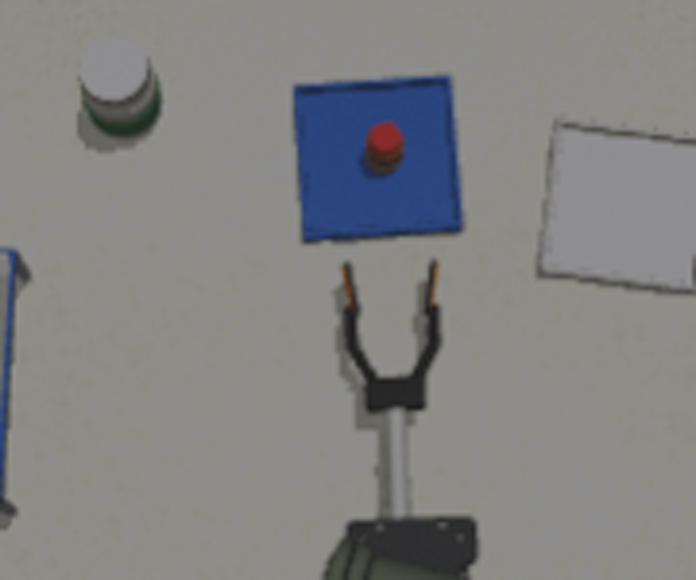

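>>> jog_arm --deltas '[[[0, 0, 0.002, 0, 0.045], [0, 0, 0.006, 0, 0.045], [0, 0, 0.01, 0, 0.045], [0, 0, 0.013, 0, 0.045], [0, 0, 0.015, 0, 0.045], [0, 0, 0.016, 0, 0.045], [0, 0, 0.016, 0, 0.045], [0, 0, 0.016, 0, 0.045]]]'

```text
time_s: 22.52
ee_pos: [332.3, -67.4, 85.4]
ee_rot: [-180.0, -0.0, 93.4]
force: [0.1, -0.4, -2.1]
gripper_width: 54.5
```

>>> jog_arm --deltas '[[[0, 0, 0.0005, 0, 0.045], [0, 0, 0.001, 0, 0.045], [0, 0, 0.0015, 0, 0.045], [0, 0, 0.0015, 0, 0.045]]]'

```text
time_s: 22.85
ee_pos: [332.3, -67.4, 83.9]
ee_rot: [180.0, -0.0, 93.4]
force: [-0.1, -0.4, -3.6]
gripper_width: 54.7
```

>>> jog_arm --deltas '[[[0, 0, 0.0005, 0, 0.045], [0, 0, 0.001, 0, 0.045], [0, 0, 0.001, 0, 0.045]]]'

```text
time_s: 23.1
ee_pos: [332.2, -67.3, 83.2]
ee_rot: [-180.0, -0.0, 93.4]
force: [-2.2, 1.0, 4.7]
gripper_width: 54.2
```

>>> jog_arm --deltas '[[[0, 0, 0.0005, 0, 0.045], [0, 0, 0.001, 0, 0.045], [0, 0, 0.001, 0, 0.045]]]'

```text
time_s: 23.35
ee_pos: [332.1, -67.4, 82.4]
ee_rot: [-180.0, -0.0, 93.4]
force: [-2.5, 0.1, 5.7]
gripper_width: 54.7
```

```bash
python3 -c "
from look import *
st()
two('q',(240,190,460,290),(240,140,420,290))"
```

```text
23.35 [332.1 -67.4  82.4] [-179.99   -0.     93.43] F [-2.5  0.1  5.7] T [-0.    0.56  0.01] w 54.71 q [-13.4   7.5 130.3  -0.   42.2 -16.8]
```

View pics/q_side.png

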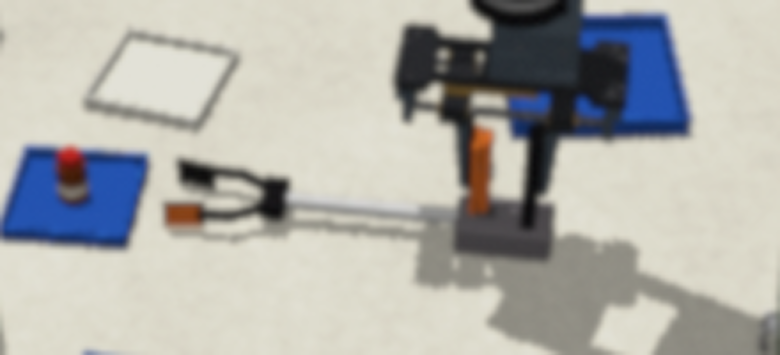

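The foot is on the counter (Fz +5.7 N), so I'm letting go and rising.

>>> jog_arm --deltas '[[[0, 0, -0.0005, 0, 0.056], [0, 0, -0.0005, 0, 0.058], [0, 0, -0.0005, 0, 0.061], [0, 0, -0.0005, 0, 0.066], [0, 0, -0.0005, 0, 0.074], [0, 0, -0.0005, 0, 0.082], [0, 0, -0.0005, 0, 0.09], [0, 0, -0.0005, 0, 0.09], [0, 0, -0.0005, 0, 0.09]]]'

```text
time_s: 24.2
ee_pos: [332.3, -67.4, 82.4]
ee_rot: [180.0, -0.0, 93.4]
force: [0.5, 0.2, -0.1]
gripper_width: 90.1
```

>>> jog_arm --deltas '[[[0, 0, -0.005, 0, 0.09], [0, 0, -0.015, 0, 0.09], [0, 0, -0.03, 0, 0.09], [0, 0, -0.05, 0, 0.09], [0, 0, -0.07, 0, 0.09], [0, 0, -0.09, 0, 0.09], [0, 0, -0.11, 0, 0.09], [0, 0, -0.12, 0, 0.09], [0, 0, -0.12, 0, 0.09], [0, 0, -0.12, 0, 0.09]]]'

```text
time_s: 25.03
ee_pos: [332.3, -67.4, 202.7]
ee_rot: [179.9, 0.0, 93.4]
force: [0.3, -0.5, -0.6]
gripper_width: 90.1
```

```bash
python3 -c "
from look import *
st()
two('r',(220,190,460,370),(140,140,440,350))
from ov import *
IT=[((333,-67),4,REA,(255,255,0)),((691,-45,4),0,VI,(0,255,255)),((690,-42),4,TR,(255,0,255))]
draw('side',cv2.imread('pics/r_side_full.png')[:,:,::-1],IT,(230,200,410,290),4.3,'pics/ro.png')
print([ (np.round(q['xyz']),q['conf']) for q in env.look_for('side','vial')])"
```

```text
25.03 [332.3 -67.4 202.7] [1.7993e+02 2.0000e-02 9.3420e+01] F [ 0.3 -0.5 -0.6] T [-0.11  0.06  0.01] w 90.07 q [-13.4  -2.2 118.9   0.   63.2 -16.8]
[(array([693., -35.,  32.]), 0.59), (array([360., -52.,  29.]), 0.35)]
```

View pics/ro.png

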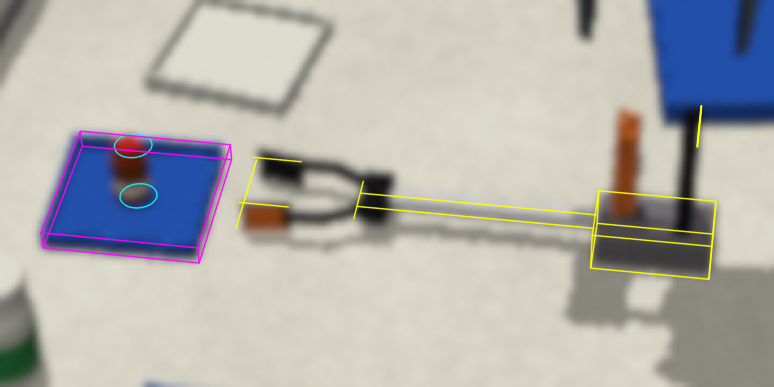

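View pics/r_side.png

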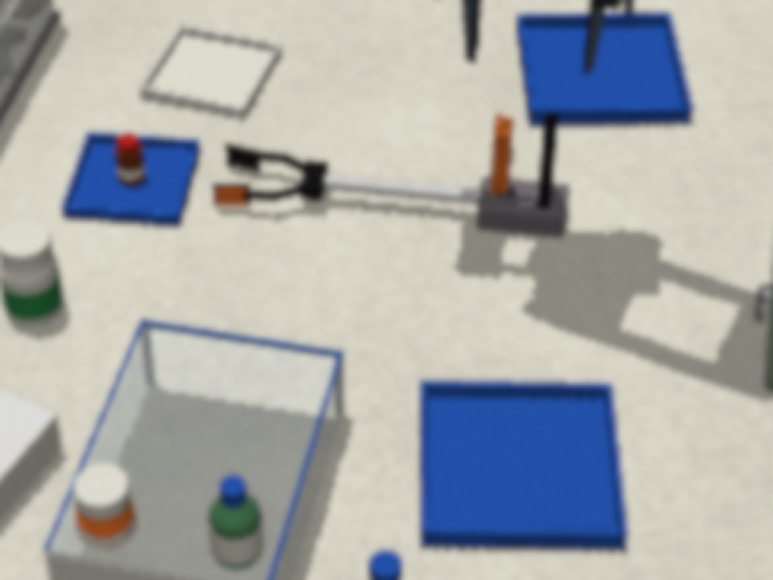

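View pics/r_top.png

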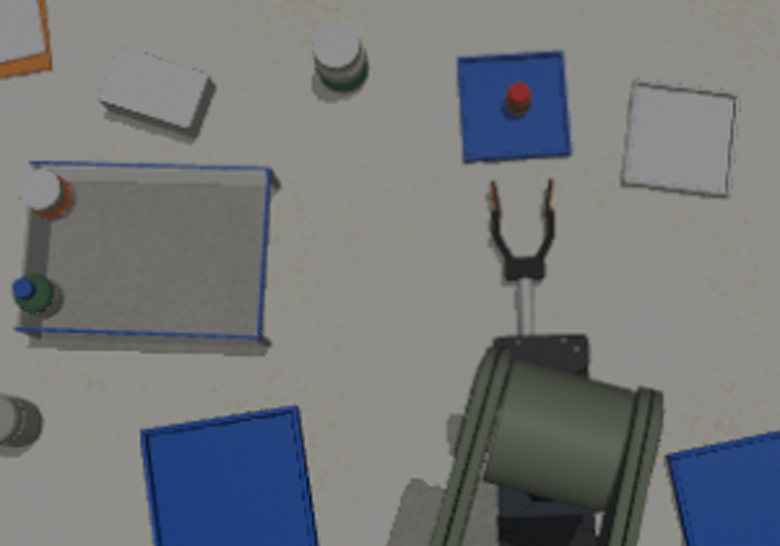

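The reacher stands clear on its foot, with its jaw tips about 20 mm short of the tray. The vial is upright at the tray's middle, and every other item is where it started.

```bash
python3 -c "
from workcell import env
print(env.job_done())"
```

```text
the job is handed in; nothing more can be done
None
```

I finished the job and handed it in at about 25 s of the 58 s allowed; the hand-in itself gives no verdict.

- **Grip:** I held the reacher by the handle with 5.5 N so the jaws stayed open, then moved the jaws around the vial under the shelf. They bit at a 43.9 mm finger opening, 11 mm in from rest (10.5 mm expected). I then raised the grip in steps to 16.5 N, which works out to about 3.7 N per jaw.
- **Move:** I lifted the vial about 6 mm, drew it out upright and carried it over the smallest blue tray. I lowered it slowly until the wrist force and moment showed contact, a change of about 2 N. Then I opened the jaws, backed straight out, stood the reacher on the counter and let go.

**Last checks**
- **Vial:** it stands upright about 5 mm from the tray centre, well inside the 42 mm limit.
- **Reacher:** it stands on its foot, with its jaw tips about 20 mm short of the tray. I judged its tilt only by the picture: a level model overlay matched to within a few mm.
- **Other items:** those in the last pictures look unmoved. The yellow cup was outside the last close-up views I looked at, but the arm never went near it.
- **Disagreement:** the detector placed the vial about 8 mm further along y than my own measurement. Both are well within tolerance.

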